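# Push a failed power module through the reject box's flap

## Task

The power module with the finned heat sink, lying on the test station's raised deck, has failed its test. With the fingertips, slide it along the deck, line it up with the reject box, and push it in through the hanging flap until it goes down the chute inside; then draw the fingers back out so that the flap falls shut behind it. Only push the module, steadily: never lift it or shoot it along, and leave the other things on the deck and the bench where they are.

Things in the scene. Friction and masses are not known exactly. Their poses are not given: they have to be found in the camera images.
- finned_module: The failed power module: black case under a finned aluminium heat sink, 60 mm wide (its x), 90 long (its y), 30 high, 0.2 to 0.4 kg; its faces act as flat. Origin: centre of its underside. It lies on the deck before the reject box, its centre 140 to 190 mm short of the flap and up to 30 mm off the opening's middle line, turned up to 0.35 rad from the way in.
- sill (a point): Middle of the reject box's opening, on the deck's surface, in the outer plane of the box's front frame. y points straight into the box, x along the opening, z up. The opening is 112 mm wide, 60 mm high, under a lintel whose top is 76 mm above the deck. The level, slippery (friction 0.2) steel deck stands 60 mm above the bench, reaches 150 mm to either side and 420 mm back (-y).
- guide_mouth (a point): Point on the deck midway between the outer ends of the two steel lead-in guides, 100 mm before the sill; same axes. The guides, 20 mm high and 2 thick, stand 172 mm apart here, narrow over 60 mm to 104 mm apart, then run straight for 40 mm to the box. Farther back, 220 to 315 mm behind this point, stands a low test nest (26 mm high).
- chute_edge (a point): Middle of the edge, 45 mm inside the sill, where the level deck ends and a slippery chute falls at 34 degrees for 80 mm (along y) to the box floor, 54 mm below. Same axes. Push the module until it tips over this edge (its rear face at the sill's plane or up to 10 mm inside); it then slides down by itself. Fingertips leaning forward about 35 degrees reach in under the lintel.
- box_lid (a point): Middle of the top of the box's clear lid, 79 mm above the deck (strips and hinges on it rise 4 mm more). The box is grey steel with clear sides, 154 mm wide; it reaches from the sill to 307 mm inside.
- flap (a joint): Angle of the reject box's flap, rad: 0 hanging shut, growing as its lower edge swings inward, to 1.45 nearly level; it cannot swing outward. A free-swinging steel plate, 105 mm wide, 60 from hinge to lower edge, 2 thick, 0.11 kg, hinged along its top 4 mm inside the sill's plane, 64 mm above the deck. It rests on what holds it open and falls shut by itself.
- flap_edge (a point): The middle of the flap's lower edge, 4 mm above the deck when shut; it moves with the flap.
- flat_module: Another module, without fins: black with a flat metal top, 46 x 70 x 14 mm, on the deck outside one of the guides. Not to be moved. Origin at the centre of its underside.
- capacitor: Upright aluminium can capacitor, 36 mm across, 55 mm high, on the deck outside the other guide. Not to be moved. Origin at the centre of its underside.
- multimeter: Black hand multimeter, 92 x 190 x 52 mm, lying on the bench at the robot's right. Not to be moved. Origin at the centre of its underside.
- circuit_board: Green circuit board, 150 x 105 mm, parts up to 16 mm high, lying on the bench at the robot's right. Not to be moved. Origin at the centre of its underside.
- pliers: Long-nose pliers with brown handles, 175 mm long, on the bench at the far side of the box. Not to be moved. Origin under the pivot.
- screwdriver: Screwdriver with an orange handle, 190 mm long, on the bench at the near side of the box. Not to be moved.
- syringe: Clear plastic flux syringe, 145 mm long, on the bench at the near side of the box. Not to be moved.
Mind the look-alikes: they are no part of the job. What is shaped like the finned_module but yellow is not meant.

How it is judged:
By the outcome, as a careful person would: the job done as asked, in the order asked, and still so for the second after the job is handed in, with the robot touching nothing.
It also fails if it takes over 64 s, if anything falls off the work surface, if the arm or the gripper's body presses on something with over 40 N, if the wrist force passes 120 N, or if a joint passes its speed limit or range.

## Robot

A 6-joint arm with a two-finger parallel gripper is mounted at the origin on the work surface. World frame = base frame: x ahead of the robot, y to its left, z up, the work surface at z = 0. Lengths are in m, angles in rad, forces in N, time in s.
With the tool pointing down it reaches from about 0.275 to 0.75 m from the base axis. Payload 10.2 kg.
Tool frame: the origin (TCP) lies on the centre line of the jaws, within the pads' length; the fingertips stand ahead of it and the grasp point (between the pads) lies 11 mm behind it (manip.tip_extent is the z of the fingertips in the tool frame, in m); z points along the fingers, y is the line along which they close (so a half turn about z gives the same grasp; the last joint's range is limited). The gripper opens to 88 mm and grips with 3 to 60 N. Pads are 18 mm wide; open, the fingers measure 123 mm over their backs; the gripper's body (75 mm by 187 mm) begins 45 mm behind the grasp point.
Start: joints at [0.896, 0.313, 1.498, -0, 1.331, -0.223], TCP at [0.229, 0.472, 0.247] pointing down, gripper open.
Joint ranges: [-2.94, 2.94], [-0.97, 2.17], [0.19, 2.56], [-1.23, 4.37], [0.02, 3.11], [-2.88, 2.88]. Speed limits (rad/s): [2.39, 2.39, 3.01, 3.14, 3.14, 3.14].

## Interface

Orientations are given as a rotation vector (axis times angle).
In Python, from station import manip, cams, spotter gives the robot as it stands. The module is installed in compiled form; this text tells all that it offers.
- The arm moves only by the tool play_rows, never from a script. Its argument "targets" is a list of rows, each an object with "hand": the closure, from 0 (fully open) to 1 (shut); "delta_pos": the shift along the tool's x, y, z in cm, a list of three; "delta_rot": the turn, a rotation vector about the tool's x, y, z in rad, a list of three. In form: [{"hand": hand, "delta_pos": [dx, dy, dz], "delta_rot": [ax, ay, az]}, ...]. A call has 1 to 5 rows; each row is the pose to reach, as a shift and turn from the pose commanded when the call began, along the tool's axes at that moment; what a row does not reach only later rows make up. A row lasts 1/8 s, in which the tool goes at most 62.5 mm and 10.7 degrees, less where a joint would pass 70% of its speed; a pose out of reach is approached as far as the arm can. A call with a gripper value outside its range is refused whole. The fingers move at their own pace and stop on an object; "force" is the grip in N (left out, the last holds). Time passes only in rows, so rows that repeat a pose let the fingers close. It gives the time, the measured TCP pose, the force, the opening and the grip force at its end, in the units of the state.
- manip.read_state(): the state, without advancing time (a new reading comes with each control period).
- cams.capture(name): name is "scene" or "top" or "wrist"; returns the picture (480x640x3 uint8, red, green, blue); there is no depth.
- cams.camera_info(name): a dict with "K" (3x3 intrinsics, pixels), "R" (3x3) and "t" (3): a world point X has camera coordinates R X + t. Camera axes: x right, y down, z forward; pixel columns grow to the right and rows downward; lengths in m; the calibration is good to about 2 mm. A picture is of the moment at which its call begins: read the wrist's pose just before it. camera_info takes no time and is no camera call; for the wrist camera it gives the pose at the moment of the call.
- manip.close_job(): hands the job in; it is judged then, once.
Trained networks look in the newest picture that a camera, given by its name, has taken for a name from the list of things; names that differ only in an ending like _2 or _b are one class to them, and where a whole thing is asked for, a point or a joint stands for the part that bears it (a point fixed in the world has none). Each returns a list of dicts, best first, with "confidence" (0 to 1); they miss things now and then, are a little off and sometimes report something else, mostly with a low value. They report only what shows in the picture. A call takes as long as a camera call. They do not tell look-alikes from the thing itself.
- spotter.outline_of(camera, name): "mask" (480x640 bool, what is visible of it) and "rect" ([centre column, centre row, width, height] in pixels, round what is visible of it).
- spotter.mark_of(camera, name): "point" ([column, row] in pixels: a listed point, or the origin of a listed thing).
The state is a dict: "t": time; "qpos": joint angles; "qvel": joint speeds; "joint_efforts": joint torques, N m; "position": TCP position; "tcp_rot": TCP orientation; "force": force on the tool from outside, world axes, zero at the start; "ft_torque": the same for the moment, N m; "finger_gap": finger opening in m; "grasp_force": force on a finger pad.
Only numpy, scipy, OpenCV 4.12 (cv2) and the standard library are available. Lean on these libraries where they do the work, as an engineer would, in place of code of your own. Each camera call takes 0.05 s, during which the arm holds its last target. There are 200 camera calls.

## Working session

There is one attempt and no reset: what is moved stays moved. The work goes in short steps, Python scripts to look and compute and a tool call to move; the robot and the scene stay as the last step left them, time stands still between calls to the robot, and variables do not carry over. Pictures are saved under pics/ and viewed, at most 10 in all, crops included, and the job is handed in when it is done.

Besides the shell and the picture viewer there is one more tool, called after "Call:" as name([rows], argument=value, ...), one row to a line, values as JSON. play_rows: Moves the arm, as the interface text tells. Its arguments: {"type":"object","properties":{"targets":{"type":"array","items":{"type":"object","properties":{"hand":{"type":"number"},"delta_pos":{"type":"array","items":{"type":"number"}},"delta_rot":{"type":"array","items":{"type":"number"}}}}},"force":{"type":"number"}},"required":["targets"]}

```bash
mkdir -p pics; cat > h.py <<'E'
import numpy as np, cv2
from station import manip, cams, spotter
from scipy.spatial.transform import Rotation as Ro
def ray(cam,uv,z,info=None):
    c=info or cams.camera_info(cam); K,R,t=[np.array(c[k]) for k in 'KRt']
    d=R.T@np.linalg.inv(K)@np.array([uv[0],uv[1],1.]); o=-R.T@t
    return o+d*(z-o[2])/d[2]
def proj(cam,X):
    c=cams.camera_info(cam); K,R,t=[np.array(c[k]) for k in 'KRt']
    p=(K@(R@np.atleast_2d(X).T+t[:,None])).T; return p[:,:2]/p[:,2:]
E
python3 - <<'E'
from h import *
print(manip.read_state(), manip.tip_extent)
for c in ['top','scene']:
    im=cams.capture(c); cv2.imwrite(f'pics/{c}0.png',im[:,:,::-1])
    i=cams.camera_info(c); print(c,-np.array(i['R']).T@np.array(i['t']))
    for n,z in [('sill',.06),('guide_mouth',.06),('chute_edge',.06),('box_lid',.139),('finned_module',.06),('flat_module',.06),('capacitor',.06)]:
        for r in spotter.mark_of(c,n)[:2]:
            print(n,np.round(r['confidence'],2),np.round(r['point'],1),np.round(ray(c,r['point'],z),4))
E
```

```text
{'t': 0.0, 'qpos': array([ 8.95585661e-01,  3.13440291e-01,  1.49842580e+00,  4.02261359e-05,
        1.33100900e+00, -2.23428471e-01]), 'qvel': array([-6.46416447e-05, -9.75195145e-04, -6.30964993e-04,  3.85898354e-05,
       -2.00612995e-03, -1.79051354e-03]), 'joint_efforts': array([ 8.26336077e-05, -4.02214944e+01, -2.52268159e+01,  6.94041490e-02,
        3.53111106e-02, -1.14674776e-04]), 'position': array([0.22906489, 0.47213217, 0.24617028]), 'tcp_rot': array([-7.03519835e-01, -3.06119917e+00,  1.78750933e-03]), 'force': array([-0.55412061, -0.00199388, -0.11631785]), 'ft_torque': array([ 0.00232165,  0.01557313, -0.04021139]), 'grasp_force': 0.0, 'finger_gap': 0.08798788399025988} 0.008
top [ 0.34003667 -0.01306025  1.44873429]
sill 0.9 [254.9 212.2] [0.5989 0.1282 0.06  ]
sill 0.17 [279.9 169. ] [0.7146 0.0617 0.06  ]
guide_mouth 0.57 [294.6 220.3] [0.5758 0.0241 0.06  ]
chute_edge 0.59 [234.2 212.5] [0.5988 0.1825 0.06  ]
box_lid 0.84 [188.6 207.5] [0.5983 0.2844 0.139 ]
finned_module 0.82 [378.8 325.7] [ 0.2994 -0.1884  0.06  ]
finned_module 0.6 [315.2 211.5] [ 0.5985 -0.0303  0.06  ]
flat_module 0.56 [270.4 261.3] [0.4688 0.0881 0.06  ]
capacitor 0.69 [279.4 171.6] [0.7075 0.0631 0.06  ]
scene [ 1.22098719 -0.01359447  0.96373245]
sill 0.79 [378.7 274.5] [0.5882 0.1316 0.06  ]
guide_mouth 0.83 [338.5 272.8] [0.5784 0.0379 0.06  ]
guide_mouth 0.53 [312.  282.2] [ 0.6019 -0.0251  0.06  ]
chute_edge 0.69 [352.3 321.2] [0.7089 0.0597 0.06  ]
chute_edge 0.39 [308.3 282.2] [ 0.6014 -0.0337  0.06  ]
box_lid 0.6 [449.8 255.6] [0.6011 0.2808 0.139 ]
finned_module 0.93 [252.1 208.4] [ 0.3585 -0.1766  0.06  ]
finned_module 0.64 [308.  280.4] [ 0.5963 -0.0342  0.06  ]
flat_module 0.82 [355.  233.1] [0.4584 0.0871 0.06  ]
```

View pictures.

```bash
python3 - <<'E'
import cv2
a=cv2.imread('pics/top0.png')[130:350,150:430]; cv2.imwrite('pics/top0c.png',cv2.resize(a,None,fx=2.7,fy=2.7,interpolation=cv2.INTER_CUBIC))
b=cv2.imread('pics/scene0.png')[170:370,220:500]; cv2.imwrite('pics/scene0c.png',cv2.resize(b,None,fx=2.8,fy=2.8,interpolation=cv2.INTER_CUBIC))
E
```

```text
(no output)
```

View pics/top0c.png

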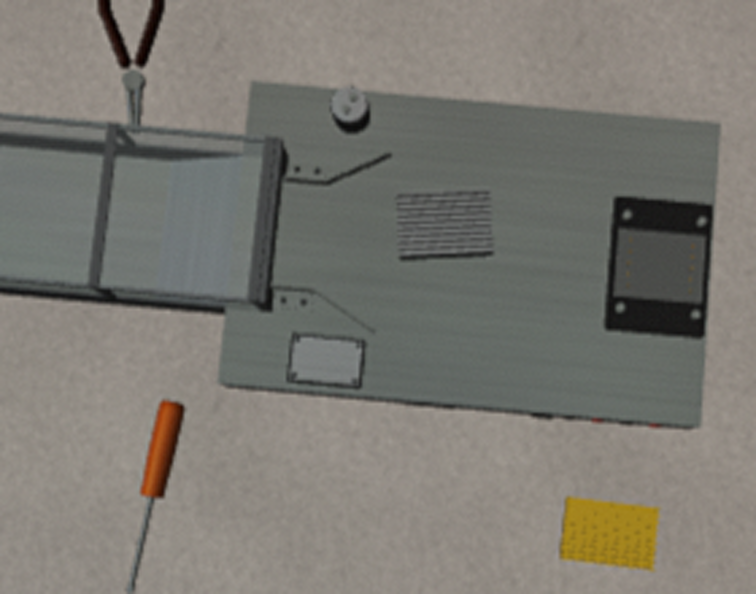

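View pics/scene0c.png

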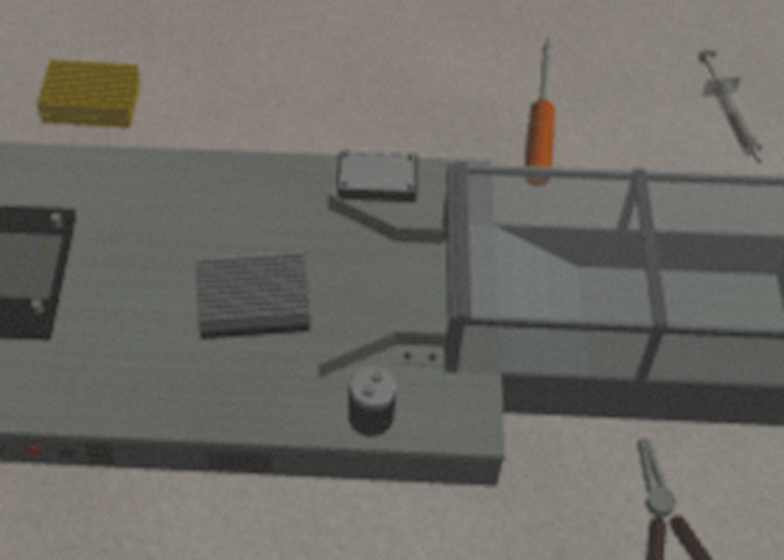

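The finned module is near top pixel (315,213); the yellow look-alike is on the bench. The box is to the left, and its axis is tilted slightly from the image axis. Next I fit the box axis and the module's pose.

```bash
python3 - <<'E'
from h import *
from scipy.optimize import minimize
f=lambda p:(150+p[0]/2.7-.3,130+p[1]/2.7-.3)
P=lambda p,z:ray('top',f(p),z)[:2]
c=[P(p,.06) for p in [(250,82),(720,124),(700,426),(220,385)]]
print('deck',np.round(c,4), 'len',np.linalg.norm(c[0]-c[1]),np.linalg.norm(c[2]-c[3]),'w',np.linalg.norm(c[1]-c[2]),np.linalg.norm(c[0]-c[3]))
for a,b in [(c[1],c[0]),(c[2],c[3])]:
    d=b-a; print('yaw',np.arctan2(-d[0],d[1]))
d=c[1]-c[2];print('yaw w',np.arctan2(d[1],d[0]))
back=(c[1]+c[2])/2
g=[P(p,.08) for p in [(390,155),(375,331),(328,183),(312,290)]]
print('guides',np.round(g,4),'mouth',(g[0]+g[1])/2,np.linalg.norm(g[0]-g[1]),'bend',(g[2]+g[3])/2,np.linalg.norm(g[2]-g[3]))
print('back',back)
# scene estimates
h=lambda p:(220+p[0]/2.8-.3,170+p[1]/2.8-.3)
S=lambda p,z:ray('scene',h(p),z)[:2]
g=[S(p,.08) for p in [(320,367),(331,198),(397,335),(395,230)]]
print('S guides',np.round(g,4),'mouth',(g[0]+g[1])/2,np.linalg.norm(g[0]-g[1]),'bend',(g[2]+g[3])/2)
M={}
for cam in ['top','scene']:
    cams.capture(cam)
    for r in spotter.outline_of(cam,'finned_module'):
        print(cam,r['confidence'],np.round(r['rect'],1))
        if abs(r['rect'][0]-(315 if cam=='top' else 310))<12: M[cam]=r['mask']
def hull(cam,q):
    x,y,t=q; R=np.array([[np.cos(t),-np.sin(t)],[np.sin(t),np.cos(t)]])
    X=[[*(R@[a,b]+[x,y]),z] for a in(-.03,.03) for b in(-.045,.045) for z in(.06,.09)]
    return cv2.convexHull(proj(cam,X).astype(np.float32))[:,0]
def cost(q):
    s=0
    for cam,m in M.items():
        im=np.zeros((480*4,640*4),np.uint8)
        cv2.fillPoly(im,[np.round(hull(cam,q)*4+1.5).astype(np.int32)],1)
        mm=cv2.resize(im.astype(np.float32),(640,480),interpolation=cv2.INTER_AREA)
        s+=np.abs(mm-m).sum()/m.sum()
    return s
for keys in [['top','scene'],['top'],['scene']]:
    full=dict(M); 
    M={k:M[k] for k in keys if k in M}
    best=min((minimize(cost,[.597,-.03,t],method='Nelder-Mead',options=dict(initial_simplex=[[.597,-.03,t],[.607,-.03,t],[.597,-.02,t],[.597,-.03,t+.1]])) for t in(-.1,0,.1)),key=lambda r:r.fun)
    print(keys,best.x,best.fun); M=full
E
```

```text
deck [[ 0.7404  0.1616]
 [ 0.6916 -0.3007]
 [ 0.3957 -0.2694]
 [ 0.4418  0.1896]] len 0.464942856867577 0.46133750480441105 w 0.2975663479633769 0.2999073816764061
yaw -0.10505583318308342
yaw -0.10002552337399989
yaw w -0.10543785578410782
guides [[0.6602 0.0238]
 [0.4895 0.0399]
 [0.6334 0.0838]
 [0.5296 0.0995]] mouth [0.57482654 0.03184686] 0.17148736328854 bend [0.58154356 0.09168201] 0.10499291645017042
back [ 0.54365396 -0.28508575]
S guides [[0.6674 0.0221]
 [0.4963 0.0415]
 [0.6406 0.0853]
 [0.5344 0.0936]] mouth [0.58182954 0.0318006 ] 0.17216714617655818 bend [0.58748913 0.08943423]
top 0.79 [375.9 327.7  29.1  27.2]
scene 0.82 [310.5 277.2  39.2  26.6]
scene 0.74 [355.2 232.6  27.9  20. ]
scene 0.72 [249.9 203.9  34.2  22.8]
['top', 'scene'] [ 0.59057925 -0.02989001  0.02774771] 0.03817922874671341
['top'] [ 0.597 -0.03  -0.1  ] 0.0
['scene'] [ 0.59057925 -0.02989001  0.02774771] 0.03817922874671341
```

```bash
cat >> h.py <<'E'
U=np.array([.103,.9947]); V=np.array([.9947,-.103]); SILL=np.array([.5865,.132])
def w2b(p): d=np.array(p[:2])-SILL; return np.array([d@V,d@U])
def b2w(x,y): return SILL+x*V+y*U
def plan(x,y,h,yaw=0.,tilt=np.radians(40)):
    """front tip edge midpoint at box coords (x,y), height h over deck; yaw = heading rel. box axis"""
    c,s=np.cos(yaw),np.sin(yaw); f=c*U-s*V; F=np.array([*f,0]); Z=np.array([0,0,1.])
    tz=np.sin(tilt)*F-np.cos(tilt)*Z; tx=np.cos(tilt)*F+np.sin(tilt)*Z; ty=np.cross(tz,tx)
    R=np.c_[tx,ty,tz]
    p=np.array([*b2w(x,y),.06+h])-.009*tx-.008*tz
    st=manip.read_state(); R0=Ro.from_rotvec(st['tcp_rot']).as_matrix()
    print('dpos cm',np.round(R0.T@(p-st['position'])*100,2),'drot',np.round(Ro.from_matrix(R0.T@R).as_rotvec(),3))
def now():
    st=manip.read_state(); R=Ro.from_rotvec(st['tcp_rot']).as_matrix()
    e=st['position']+R@[.009,0,.008]
    print('t',st['t'],'edge box',np.round(w2b(e),4),'h',round(e[2]-.06,4),'F',np.round(st['force'],1),'gap',st['finger_gap'],'q',np.round(st['qpos'],2))
E
python3 -c "
from h import *
now(); plan(.02,-.31,.16)"
```

```text
t 1.0 edge box [-0.3989  0.3048] h 0.1787 F [ 0.5  0.1 -0.6] gap 0.08828734243899106 q [ 0.9   0.31  1.5   0.    1.33 -0.22]
dpos cm [-59.88 -44.6    2.64] drot [-0.426  0.608  1.17 ]
```

Call:
play_rows([
  {"hand": 0.72, "delta_pos": [-59.9, -44.6, 2.6], "delta_rot": [-0.426, 0.608, 1.17]},
  {"hand": 0.72, "delta_pos": [-59.9, -44.6, 2.6], "delta_rot": [-0.426, 0.608, 1.17]},
  {"hand": 0.72, "delta_pos": [-59.9, -44.6, 2.6], "delta_rot": [-0.426, 0.608, 1.17]},
  {"hand": 0.72, "delta_pos": [-59.9, -44.6, 2.6], "delta_rot": [-0.426, 0.608, 1.17]},
  {"hand": 0.72, "delta_pos": [-59.9, -44.6, 2.6], "delta_rot": [-0.426, 0.608, 1.17]},
])

```text
t: 1.62
position: [0.3734, 0.1945, 0.2364]
tcp_rot: [-1.633, -2.236, -0.516]
force: [0.7, 0.8, 0.5]
finger_gap: 0.0403
grasp_force: 0.0
```

```bash
python3 -c "
from h import *
now(); plan(.02,-.31,.16)"
```

```text
t 1.625 edge box [-0.2226  0.0511] h 0.1734 F [0.7 0.8 0.5] gap 0.04030855972753156 q [-0.09  0.06  1.92  0.5   1.3  -0.57]
dpos cm [-38.85   8.15 -17.54] drot [-0.135  0.195  0.377]
```

Call:
play_rows([
  {"hand": 0.72, "delta_pos": [-38.8, 8.2, -17.5], "delta_rot": [-0.135, 0.195, 0.377]},
  {"hand": 0.72, "delta_pos": [-38.8, 8.2, -17.5], "delta_rot": [-0.135, 0.195, 0.377]},
  {"hand": 0.72, "delta_pos": [-38.8, 8.2, -17.5], "delta_rot": [-0.135, 0.195, 0.377]},
  {"hand": 0.72, "delta_pos": [-38.8, 8.2, -17.5], "delta_rot": [-0.135, 0.195, 0.377]},
  {"hand": 0.72, "delta_pos": [-38.8, 8.2, -17.5], "delta_rot": [-0.135, 0.195, 0.377]},
])

```text
t: 2.25
position: [0.5191, -0.0821, 0.225]
tcp_rot: [-1.919, -1.738, -0.694]
force: [0.0, 0.3, 0.4]
finger_gap: 0.0246
grasp_force: 0.0
```

```bash
python3 -c "
from h import *
now(); plan(.02,-.31,.16)"
```

```text
t 2.25 edge box [-0.0451 -0.2079] h 0.1646 F [0.  0.3 0.4] gap 0.024581532767221137 q [-0.65  0.45  1.51  0.58  1.59 -0.66]
dpos cm [-8.17  6.45 -6.2 ] drot [-0.003  0.004  0.004]
```

Call:
play_rows([
  {"hand": 0.72, "delta_pos": [-8.2, 6.5, -6.2], "delta_rot": [-0.003, 0.004, 0.004]},
  {"hand": 0.72, "delta_pos": [-8.2, 6.5, -6.2], "delta_rot": [-0.003, 0.004, 0.004]},
  {"hand": 0.72, "delta_pos": [-8.2, 6.5, -6.2], "delta_rot": [-0.003, 0.004, 0.004]},
])

```text
t: 2.62
position: [0.5737, -0.1915, 0.2182]
tcp_rot: [-1.923, -1.728, -0.699]
force: [0.2, 0.2, -0.1]
finger_gap: 0.0248
grasp_force: 0.0
```

```bash
python3 - <<'E'
from h import *
now(); plan(.02,-.31,.16)
im=cams.capture('wrist'); cv2.imwrite('pics/w1.png',im[:,:,::-1])
for n,z in [('sill',.06),('guide_mouth',.06),('finned_module',.06)]:
    for r in spotter.mark_of('wrist',n)[:2]:
        p=ray('wrist',r['point'],z); print(n,round(r['confidence'],2),np.round(r['point']),np.round(p,4),np.round(w2b(p),4))
E
```

```text
t 2.625 edge box [ 0.0206 -0.3111] h 0.1579 F [ 0.2  0.2 -0.1] gap 0.024751193251952026 q [-0.73  0.67  1.17  0.56  1.73 -0.66]
dpos cm [ 0.22 -0.06 -0.09] drot [ 0.    -0.001 -0.003]
sill 0.95 [304.  74.] [0.5836 0.1367 0.06  ] [-0.0033  0.0043]
sill 0.64 [204. 111.] [0.463  0.0894 0.06  ] [-0.1185 -0.0551]
guide_mouth 0.57 [302. 139.] [0.5735 0.0385 0.06  ] [-0.0033 -0.0943]
finned_module 0.72 [324. 185.] [ 0.5912 -0.0233  0.06  ] [ 0.0206 -0.154 ]
```

View pics/w1.png

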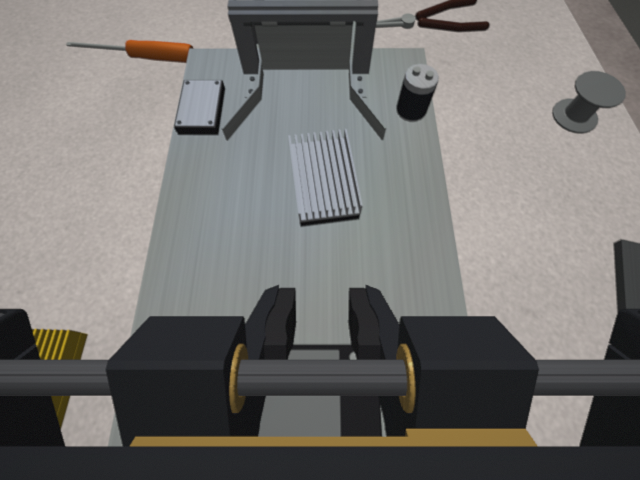

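The module sits at about (325,178), turned slightly left, and the sill is at (304,74). The view is consistent with my frame. Next I fit the module's pose in the wrist view.

```bash
python3 - <<'E'
from h import *
from scipy.optimize import minimize
cams.capture('wrist')
r=[r for r in spotter.outline_of('wrist','finned_module') if abs(r['rect'][0]-325)<25][0]; m=r['mask']; print(r['confidence'],r['rect'])
def cost(q):
    x,y,t=q; R=np.array([[np.cos(t),-np.sin(t)],[np.sin(t),np.cos(t)]])
    X=[[*(R@[a,b]+[x,y]),z] for a in(-.03,.03) for b in(-.045,.045) for z in(.06,.09)]
    h=cv2.convexHull(proj('wrist',X).astype(np.float32))[:,0]
    im=np.zeros((1920,2560),np.uint8); cv2.fillPoly(im,[np.round(h*4+1.5).astype(np.int32)],1)
    return np.abs(cv2.resize(im.astype(np.float32),(640,480),interpolation=cv2.INTER_AREA)-m).sum()/m.sum()
b=minimize(cost,[.591,-.027,.03],method='Nelder-Mead',options=dict(initial_simplex=[[.591,-.027,.03],[.6,-.027,.03],[.591,-.02,.03],[.591,-.027,.15]]))
x,y,t=b.x; bx=w2b([x,y]); yaw=t+.103
print(b.fun,b.x,'box',bx,'rel yaw',yaw,'rear',bx-.045*np.array([-np.sin(yaw),np.cos(yaw)]))
d=np.array([-np.sin(yaw),np.cos(yaw)]); s=bx-.045*d
a=s-.03*d; plan(a[0],a[1],.06,yaw); plan(a[0],a[1],.017,yaw)
E
```

```text
0.77 [327.5, 181.8, 72.0, 99.5]
0.05302996017378711 [ 0.59195645 -0.02966257  0.02829458] box [ 0.02207878 -0.16024374] rel yaw 0.1312945783375693 rear [ 0.02797007 -0.20485644]
dpos cm [-0.91  1.42 12.37] drot [ 0.083 -0.    -0.099]
dpos cm [-3.67  1.42 15.66] drot [ 0.083 -0.    -0.099]
```

Call:
play_rows([
  {"hand": 0.72, "delta_pos": [-0.9, 1.4, 12.4], "delta_rot": [0.083, 0, -0.099]},
  {"hand": 0.72, "delta_pos": [-0.9, 1.4, 12.4], "delta_rot": [0.083, 0, -0.099]},
  {"hand": 0.72, "delta_pos": [-0.9, 1.4, 12.4], "delta_rot": [0.083, 0, -0.099]},
  {"hand": 0.72, "delta_pos": [-2.7, 1.4, 14.5], "delta_rot": [0.083, 0, -0.099]},
  {"hand": 0.72, "delta_pos": [-3.7, 1.4, 15.7], "delta_rot": [0.083, 0, -0.099]},
])

```text
t: 3.55
position: [0.5944, -0.1182, 0.0767]
tcp_rot: [-1.79, -1.838, -0.652]
force: [-1.0, 0.0, 0.3]
finger_gap: 0.0246
grasp_force: 0.0
```

```bash
cat >> h.py <<'E'
def path(pts):
    for p in pts: plan(*p)
E
python3 - <<'E'
from h import *
now()
d=np.array([-np.sin(.131),np.cos(.131)]); s=np.array([.028,-.205])
for k in [-.03,-.02,-.01,0,.01,.02]: plan(*(s+k*d),.017,.131)
E
```

```text
t 3.55 edge box [ 0.0321 -0.2361] h 0.0164 F [-1.   0.   0.3] gap 0.02463537385554741 q [-0.6   0.83  1.27  0.55  1.51 -0.8 ]
dpos cm [0.15 0.   0.04] drot [ 0.002  0.    -0.001]
dpos cm [0.91 0.   0.68] drot [ 0.002  0.    -0.001]
dpos cm [1.68 0.   1.33] drot [ 0.002  0.    -0.001]
dpos cm [ 2.45 -0.    1.97] drot [ 0.002  0.    -0.001]
dpos cm [ 3.21 -0.    2.61] drot [ 0.002  0.    -0.001]
dpos cm [ 3.98 -0.    3.25] drot [ 0.002  0.    -0.001]
```

Call:
play_rows([
  {"hand": 0.72, "delta_pos": [0.77, 0, 0.64], "delta_rot": [0, 0, 0]},
  {"hand": 0.72, "delta_pos": [1.38, 0, 1.16], "delta_rot": [0, 0, 0]},
  {"hand": 0.72, "delta_pos": [1.84, 0, 1.54], "delta_rot": [0, 0, 0]},
  {"hand": 0.72, "delta_pos": [2.3, 0, 1.93], "delta_rot": [0, 0, 0]},
  {"hand": 0.72, "delta_pos": [2.76, 0, 2.31], "delta_rot": [0, 0, 0]},
])

```text
t: 4.18
position: [0.5935, -0.0814, 0.0765]
tcp_rot: [-1.79, -1.838, -0.652]
force: [0.4, -1.4, 0.5]
finger_gap: 0.0245
grasp_force: 0.6
```

Call:
play_rows([
  {"hand": 0.72, "delta_pos": [0.46, 0, 0.39], "delta_rot": [0, 0, 0]},
  {"hand": 0.72, "delta_pos": [0.92, 0, 0.77], "delta_rot": [0, 0, 0]},
  {"hand": 0.72, "delta_pos": [1.38, 0, 1.16], "delta_rot": [0, 0, 0]},
  {"hand": 0.72, "delta_pos": [1.84, 0, 1.54], "delta_rot": [0, 0, 0]},
  {"hand": 0.72, "delta_pos": [2.3, 0, 1.93], "delta_rot": [0, 0, 0]},
])

```text
t: 4.8
position: [0.5926, -0.0512, 0.0762]
tcp_rot: [-1.789, -1.837, -0.651]
force: [-0.0, -2.0, 0.5]
finger_gap: 0.0246
grasp_force: 0.7
```

```bash
python3 - <<'E'
from h import *
now(); im=cams.capture('wrist'); cv2.imwrite('pics/w2.png',im[:300,100:540,::-1])
r=spotter.mark_of('wrist','finned_module')
for q in r[:2]: print(q, w2b(ray('wrist',q['point'],.06)))
E
```

```text
t 4.8 edge box [ 0.0234 -0.1697] h 0.0159 F [-0.  -2.   0.5] gap 0.02464641727782396 q [-0.52  0.79  1.37  0.59  1.43 -0.76]
{'point': [322.2, 216.1], 'confidence': 0.6} [ 0.0173375  -0.12539984]
{'point': [321.6, 54.9], 'confidence': 0.21} [ 0.00086923 -0.00245752]
```

View pics/w2.png

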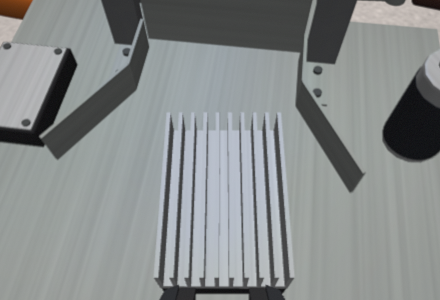

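The pusher is flush and centred on the module's rear face (crop about (225,290)), and the guides are clear. I keep pushing.

Call:
play_rows([
  {"hand": 0.72, "delta_pos": [0.57, 0, 0.48], "delta_rot": [0, 0, 0]},
  {"hand": 0.72, "delta_pos": [1.15, 0, 0.96], "delta_rot": [0, 0, 0]},
  {"hand": 0.72, "delta_pos": [1.72, 0, 1.45], "delta_rot": [0, 0, 0]},
  {"hand": 0.72, "delta_pos": [2.3, 0, 1.93], "delta_rot": [0, 0, 0]},
  {"hand": 0.72, "delta_pos": [2.87, 0, 2.41], "delta_rot": [0, 0, 0]},
])

```text
t: 5.52
position: [0.5916, -0.0136, 0.0762]
tcp_rot: [-1.789, -1.837, -0.651]
force: [-0.2, -0.7, -0.2]
finger_gap: 0.0247
grasp_force: 0.4
```

Call:
play_rows([
  {"hand": 0.72, "delta_pos": [0.57, 0, 0.48], "delta_rot": [0, 0, 0]},
  {"hand": 0.72, "delta_pos": [1.15, 0, 0.96], "delta_rot": [0, 0, 0]},
  {"hand": 0.72, "delta_pos": [1.72, 0, 1.45], "delta_rot": [0, 0, 0]},
  {"hand": 0.72, "delta_pos": [2.3, 0, 1.93], "delta_rot": [0, 0, 0]},
  {"hand": 0.72, "delta_pos": [2.87, 0, 2.41], "delta_rot": [0, 0, 0]},
])

```text
t: 6.15
position: [0.5906, 0.0238, 0.0762]
tcp_rot: [-1.789, -1.837, -0.651]
force: [0.0, -0.9, -0.0]
finger_gap: 0.0245
grasp_force: 0.4
```

```bash
python3 - <<'E'
from h import *
now()
st=manip.read_state()
im=cams.capture('wrist'); cv2.imwrite('pics/w3.png',im[:300,100:540,::-1])
for n in ['sill','finned_module']:
  for q in spotter.mark_of('wrist',n)[:2]: print(n,q, w2b(ray('wrist',q['point'],.06)))
path([(.0085,-.06,.017,.131),(.0068,-.0475,.017,.10),(.0054,-.035,.017,.075),(.0045,-.02,.017,.05),(.004,-.005,.017,.04),(.004,.008,.017,.04)])
E
```

```text
t 6.15 edge box [ 0.0136 -0.0952] h 0.0159 F [ 0.  -0.9 -0. ] gap 0.024533723398540368 q [-0.41  0.75  1.45  0.64  1.34 -0.71]
sill {'point': [323.8, 141.7], 'confidence': 0.65} [ 0.0020258  -0.00067775]
finned_module {'point': [321.1, 213.9], 'confidence': 0.6} [ 0.00697146 -0.05005002]
dpos cm [ 2.8  -0.04  2.22] drot [ 0.    -0.001 -0.001]
dpos cm [ 3.76 -0.09  3.03] drot [-0.02  -0.001  0.023]
dpos cm [ 4.73 -0.09  3.84] drot [-0.036 -0.001  0.042]
dpos cm [ 5.88 -0.02  4.8 ] drot [-0.052 -0.001  0.061]
dpos cm [7.02 0.11 5.77] drot [-0.058 -0.001  0.069]
dpos cm [8.01 0.28 6.59] drot [-0.058 -0.001  0.069]
```

View pics/w3.png

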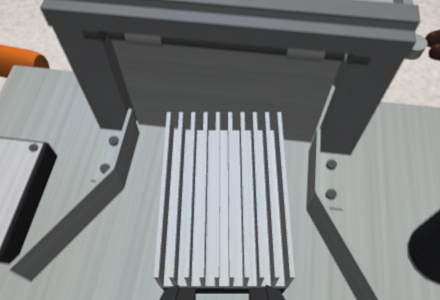

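The module is centred in front of the flap, with its nose almost at the sill. I go in slowly while straightening.

Call:
play_rows([
  {"hand": 0.72, "delta_pos": [0.5, 0, 0.42], "delta_rot": [0, 0, 0]},
  {"hand": 0.72, "delta_pos": [1.0, 0, 0.84], "delta_rot": [0, 0, 0]},
  {"hand": 0.72, "delta_pos": [1.5, 0, 1.26], "delta_rot": [0, 0, 0]},
  {"hand": 0.72, "delta_pos": [2.0, 0, 1.68], "delta_rot": [-0.01, 0, 0.012]},
  {"hand": 0.72, "delta_pos": [2.5, -0.02, 2.1], "delta_rot": [-0.018, 0, 0.021]},
])

```text
t: 6.92
position: [0.5895, 0.0564, 0.0762]
tcp_rot: [-1.819, -1.815, -0.662]
force: [-0.8, -2.5, 0.1]
finger_gap: 0.0249
grasp_force: 0.8
```

```bash
python3 - <<'E'
from h import *
now()
path([(.0075,-.055,.017,.09),(.006,-.035,.017,.07),(.0045,-.02,.017,.05),(.004,-.005,.017,.04),(.004,.005,.017,.04)])
E
```

```text
t 6.925 edge box [ 0.0095 -0.0629] h 0.0159 F [-0.8 -2.5  0.1] gap 0.024870978493379183 q [-0.36  0.73  1.49  0.68  1.29 -0.68]
dpos cm [ 0.69 -0.13  0.44] drot [-0.007 -0.001  0.008]
dpos cm [ 2.22 -0.11  1.73] drot [-0.02  -0.001  0.024]
dpos cm [ 3.38 -0.13  2.7 ] drot [-0.033 -0.001  0.039]
dpos cm [ 4.53 -0.04  3.66] drot [-0.039 -0.001  0.047]
dpos cm [5.29 0.06 4.3 ] drot [-0.039 -0.001  0.047]
```

Call:
play_rows([
  {"hand": 0.72, "delta_pos": [0.42, -0.02, 0.35], "delta_rot": [-0.005, 0, 0.006]},
  {"hand": 0.72, "delta_pos": [0.84, -0.04, 0.7], "delta_rot": [-0.01, 0, 0.012]},
  {"hand": 0.72, "delta_pos": [1.26, -0.06, 1.06], "delta_rot": [-0.015, 0, 0.018]},
  {"hand": 0.72, "delta_pos": [1.68, -0.07, 1.4], "delta_rot": [-0.018, 0, 0.021]},
  {"hand": 0.72, "delta_pos": [2.1, -0.08, 1.76], "delta_rot": [-0.022, 0, 0.026]},
])

```text
t: 7.55
position: [0.5888, 0.0837, 0.0763]
tcp_rot: [-1.853, -1.788, -0.675]
force: [0.1, -1.6, 0.1]
finger_gap: 0.0248
grasp_force: 0.7
```

```bash
python3 - <<'E'
from h import *
now()
im=cams.capture('wrist'); b=cams.capture('scene'); cv2.imwrite('pics/w4.png',np.vstack([im[:300,100:540],cv2.resize(b[220:320,280:500],(440,200))])[:,:,::-1])
path([(.0055,-.02,.017,.05),(.005,-.005,.017,.04),(.005,.005,.017,.04)])
E
```

```text
t 7.55 edge box [ 0.0064 -0.0358] h 0.0159 F [ 0.1 -1.6  0.1] gap 0.02481979175104526 q [-0.32  0.71  1.52  0.71  1.24 -0.64]
dpos cm [1.25 0.01 0.91] drot [-0.012 -0.001  0.014]
dpos cm [2.4  0.05 1.88] drot [-0.018 -0.001  0.022]
dpos cm [3.17 0.12 2.52] drot [-0.018 -0.001  0.022]
```

View pics/w4.png

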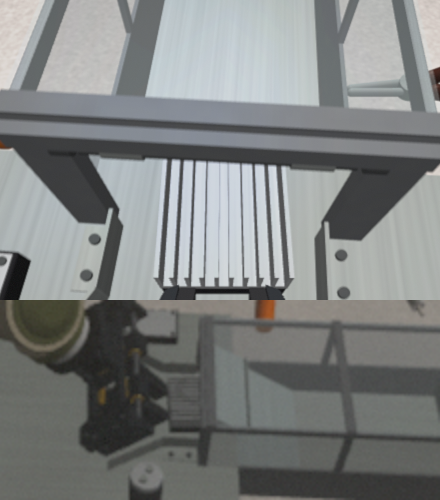

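The module goes in under the flap, well centred. I continue.

Call:
play_rows([
  {"hand": 0.72, "delta_pos": [0.42, 0, 0.35], "delta_rot": [-0.004, 0, 0.005]},
  {"hand": 0.72, "delta_pos": [0.84, 0, 0.7], "delta_rot": [-0.008, 0, 0.01]},
  {"hand": 0.72, "delta_pos": [1.26, 0, 1.06], "delta_rot": [-0.012, 0, 0.014]},
  {"hand": 0.72, "delta_pos": [1.6, 0, 1.35], "delta_rot": [-0.015, 0, 0.018]},
  {"hand": 0.72, "delta_pos": [1.92, 0, 1.61], "delta_rot": [-0.018, 0, 0.02]},
])

```text
t: 8.28
position: [0.5897, 0.1087, 0.0763]
tcp_rot: [-1.88, -1.767, -0.686]
force: [-0.6, -1.4, 0.5]
finger_gap: 0.0244
grasp_force: 0.7
```

Call:
play_rows([
  {"hand": 0.72, "delta_pos": [0.25, 0, 0.21], "delta_rot": [0, 0, 0]},
  {"hand": 0.72, "delta_pos": [0.45, 0, 0.38], "delta_rot": [0, 0, 0]},
  {"hand": 0.72, "delta_pos": [0.65, 0, 0.55], "delta_rot": [0, 0, 0]},
  {"hand": 0.72, "delta_pos": [0.8, 0, 0.67], "delta_rot": [0, 0, 0]},
  {"hand": 0.72, "delta_pos": [0.8, 0, 0.67], "delta_rot": [0, 0, 0]},
])

```text
t: 8.9
position: [0.5903, 0.119, 0.0763]
tcp_rot: [-1.879, -1.767, -0.686]
force: [-0.1, -0.1, 0.3]
finger_gap: 0.0246
grasp_force: 0.3
```

```bash
python3 - <<'E'
from h import *
now()
im=cams.capture('wrist'); b=cams.capture('scene'); cv2.imwrite('pics/w5.png',np.vstack([im[:300,100:540],cv2.resize(b[220:320,280:500],(440,200))])[:,:,::-1])
E
```

```text
t 8.9 edge box [ 0.0046 -0.0005] h 0.016 F [-0.1 -0.1  0.3] gap 0.0245974732308048 q [-0.26  0.7   1.54  0.75  1.19 -0.59]
```

View pics/w5.png

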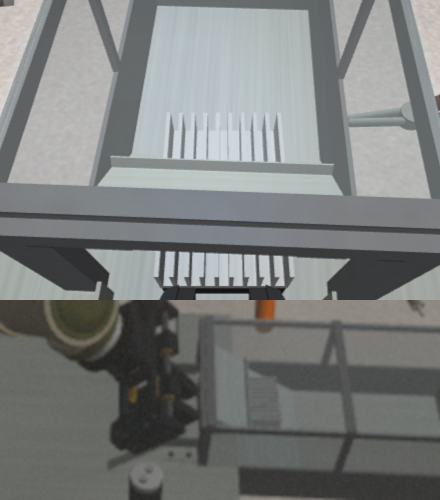

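The module still bridges the edge and the flap rests on it. I push about 8 mm more, gently.

Call:
play_rows([
  {"hand": 0.72, "delta_pos": [0.15, 0, 0.13], "delta_rot": [0, 0, 0]},
  {"hand": 0.72, "delta_pos": [0.31, 0, 0.26], "delta_rot": [0, 0, 0]},
  {"hand": 0.72, "delta_pos": [0.46, 0, 0.39], "delta_rot": [0, 0, 0]},
  {"hand": 0.72, "delta_pos": [0.61, 0, 0.51], "delta_rot": [0, 0, 0]},
  {"hand": 0.72, "delta_pos": [0.61, 0, 0.51], "delta_rot": [0, 0, 0]},
])

```text
t: 9.62
position: [0.5906, 0.1271, 0.0762]
tcp_rot: [-1.879, -1.767, -0.685]
force: [-0.8, -0.7, -1.0]
finger_gap: 0.0245
grasp_force: 0.0
```

```bash
python3 - <<'E'
from h import *
now()
im=cams.capture('wrist'); b=cams.capture('scene'); cv2.imwrite('pics/w6.png',np.vstack([im[:300,100:540],cv2.resize(b[220:320,280:500],(440,200))])[:,:,::-1])
E
```

```text
t 9.625 edge box [0.0041 0.0075] h 0.0159 F [-0.8 -0.7 -1. ] gap 0.02448224621855663 q [-0.25  0.7   1.54  0.75  1.18 -0.59]
```

View pics/w6.png

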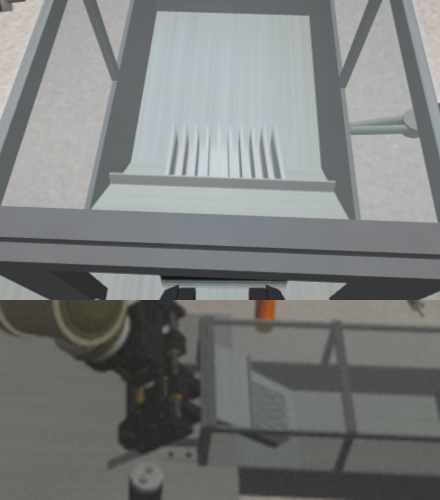

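The module has tipped and is sliding down the chute. I hold briefly, then draw back.

Call:
play_rows([
  {"hand": 0.72, "delta_pos": [0, 0, 0], "delta_rot": [0, 0, 0]},
  {"hand": 0.72, "delta_pos": [0, 0, 0], "delta_rot": [0, 0, 0]},
  {"hand": 0.72, "delta_pos": [0, 0, 0], "delta_rot": [0, 0, 0]},
  {"hand": 0.72, "delta_pos": [-0.77, 0, -0.64], "delta_rot": [0, 0, 0]},
  {"hand": 0.72, "delta_pos": [-1.53, 0, -1.28], "delta_rot": [0, 0, 0]},
])

```text
t: 10.35
position: [0.5895, 0.106, 0.0763]
tcp_rot: [-1.88, -1.767, -0.686]
force: [1.1, 0.3, -0.0]
finger_gap: 0.0248
grasp_force: 0.0
```

Call:
play_rows([
  {"hand": 0.72, "delta_pos": [-1.5, 0, -1.3], "delta_rot": [0, 0, 0]},
  {"hand": 0.72, "delta_pos": [-3.1, 0, -2.6], "delta_rot": [0, 0, 0]},
  {"hand": 0.72, "delta_pos": [-4.6, 0, -3.9], "delta_rot": [0, 0, 0]},
  {"hand": 0.72, "delta_pos": [-6.1, 0, -5.1], "delta_rot": [0, 0, 0]},
  {"hand": 0.72, "delta_pos": [-6.1, 0, -7.1], "delta_rot": [0, 0, 0]},
])

```text
t: 10.98
position: [0.5834, 0.0133, 0.0912]
tcp_rot: [-1.88, -1.764, -0.684]
force: [-0.2, 0.2, -0.2]
finger_gap: 0.0244
grasp_force: 0.0
```

Call:
play_rows([
  {"hand": 0.72, "delta_pos": [-0.8, 0, -3], "delta_rot": [0, 0, 0]},
  {"hand": 0.72, "delta_pos": [-1.5, 0, -6], "delta_rot": [0, 0, 0]},
  {"hand": 0.72, "delta_pos": [-2, 0, -9], "delta_rot": [0, 0, 0]},
  {"hand": 0.72, "delta_pos": [-2, 0, -9], "delta_rot": [0, 0, 0]},
  {"hand": 0.72, "delta_pos": [-2, 0, -9], "delta_rot": [0, 0, 0]},
])

```text
t: 11.6
position: [0.579, -0.0576, 0.1471]
tcp_rot: [-1.879, -1.767, -0.685]
force: [-0.0, 0.0, -0.0]
finger_gap: 0.0247
grasp_force: 0.0
```

```bash
python3 - <<'E'
from h import *
now()
im=cams.capture('wrist'); b=cams.capture('scene'); cv2.imwrite('pics/w7.png',np.vstack([im[:300,100:540],cv2.resize(b[210:330,260:500],(440,220))])[:,:,::-1])
E
```

```text
t 11.6 edge box [ 0.0115 -0.1774] h 0.0868 F [-0.  0. -0.] gap 0.02468794430542407 q [-0.55  0.64  1.42  0.61  1.48 -0.67]
```

View pics/w7.png

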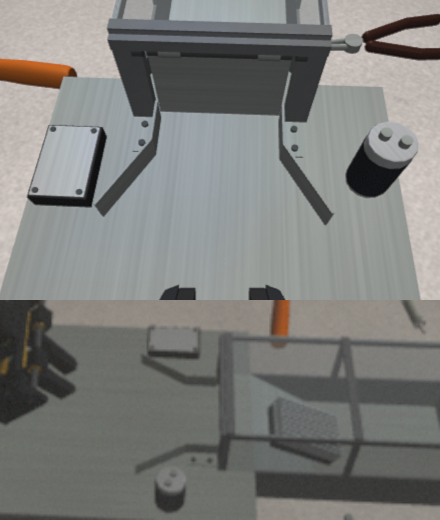

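The flap is shut and the module is down inside. I check that it has come to rest.

Call:
play_rows([
  {"hand": 0.72, "delta_pos": [0, 0, 0], "delta_rot": [0, 0, 0]},
  {"hand": 0.72, "delta_pos": [0, 0, 0], "delta_rot": [0, 0, 0]},
  {"hand": 0.72, "delta_pos": [0, 0, 0], "delta_rot": [0, 0, 0]},
  {"hand": 0.72, "delta_pos": [0, 0, 0], "delta_rot": [0, 0, 0]},
  {"hand": 0.72, "delta_pos": [0, 0, 0], "delta_rot": [0, 0, 0]},
])

```text
t: 12.32
position: [0.5792, -0.0584, 0.1475]
tcp_rot: [-1.879, -1.767, -0.686]
force: [0.2, 0.1, -0.3]
finger_gap: 0.0246
grasp_force: 0.0
```

```bash
python3 - <<'E'
from h import *
now()
b=cams.capture('scene'); t=cams.capture('top')
old=cv2.imread('pics/w7.png')[300:]
new=cv2.resize(b[210:330,260:500],(440,220))[:,:,::-1]
print('diff',np.abs(old.astype(int)-new)[80:180,230:400].mean())
cv2.imwrite('pics/end.png',np.vstack([cv2.resize(b[240:310,370:490],(780,300),interpolation=3),cv2.resize(t[170:250,150:358],(780,300),interpolation=3)])[:,:,::-1])
for k in [.045,.125,.307]:
    for z in [.006,.06]: print(k,z,[np.round(proj('scene',[*b2w(s*.056,k),z])[0]) for s in(-1,1)])
E
```

```text
t 12.325 edge box [ 0.0119 -0.1782] h 0.0871 F [ 0.2  0.1 -0.3] gap 0.024639681349798905 q [-0.55  0.64  1.41  0.61  1.48 -0.67]
diff 1.254549019607843
0.045 0.006 [array([395., 269.]), array([397., 307.])]
0.045 0.06 [array([397., 256.]), array([399., 295.])]
0.125 0.006 [array([427., 270.]), array([431., 309.])]
0.125 0.06 [array([431., 257.]), array([435., 296.])]
0.307 0.006 [array([501., 273.]), array([510., 312.])]
0.307 0.06 [array([508., 260.]), array([517., 300.])]
```

View pics/end.png

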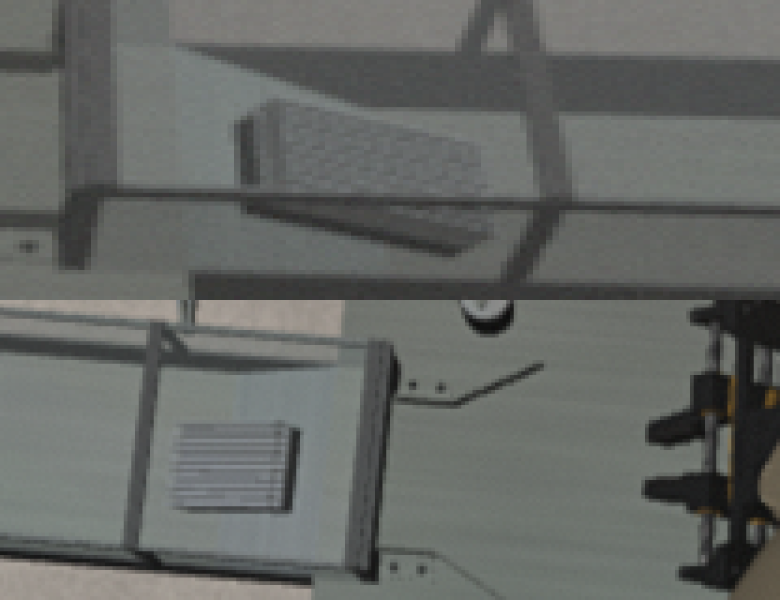

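```bash
python3 -c "
from station import manip
print(manip.close_job())"
```

```text
the job is handed in; nothing more can be done
None
```

The finned module was pushed steadily through the flap and slid down the chute, where it rests with its front end on the box floor and its rear still on the slope. The flap fell shut after the fingers withdrew, nothing else was disturbed that I could see, and the job was handed in at about 12 s.

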